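# Load the gold leaf roll and lock it with a hairpin clip

## Task

Put the roll of gold leaf tape fully down on the dispenser's spindle and let go of it, then lock it there: push the steel hairpin clip sideways into the spindle's groove above the roll until it snaps past the shank and is fully home, and let go. Push firmly but gently: with more than 20 N of force on the spindle (clip or roll pressing on it) the slide would be bent. Leave the copper roll, the finial, the jar and the brush where they are.

Things in the scene. Friction and masses are not known exactly. Their poses are not given: they have to be found in the camera images.
- gold_roll: Roll of gold leaf tape on a pale wooden core, standing flat on the bench: 50 mm outside diameter, 28 mm high, with a 25 mm through bore, 55 to 115 g. Origin: centre of its underside; z up along the bore.
- copper_roll: A copper-coloured roll of the same size, also flat on the bench; bystander. Origin: centre of its underside.
- spindle: Upright metal spindle. Origin: on its axis, at the top of the 42 mm wide flange the roll rests on, 26 mm above the bench; z up, x along the dispenser away from its front. Hub 19 mm in diameter up to 24 mm, then the groove. It stands on a stiff slide along x: about 3 N makes it slide until it meets a stop, 10 to 52 mm from where it stood at the start; it stays where pushed.
- groove (a point): On the spindle's axis, mid-height of the free groove above a seated roll: the bare shank, 14 mm in diameter, ends 42 mm above the flange under a bevelled head 19 mm in diameter (top at 52 mm); the roll's top is at 28 mm, so 14 mm stay free for the 5 mm thick clip. This point lies 35 mm above the flange and moves with the spindle.
- stand: The dispenser's fixed base, a 150 x 112 x 12 mm board. Origin: centre of its underside; x, y as the spindle's. Two upright metal side plates, 6 mm thick, inner faces 46 mm left and right (y) of the spindle, from x = -34 to +44 mm, tops 70 mm above the bench, bar the way from the sides: the clip goes in along x, from the open front (from -x towards +x).
- clip: Hairpin spring clip lying flat: two sprung legs of 5 mm wire, red grip at the bend, 42 g. Origin: at its underside, centre of the pocket where the shank sits when home; x from the grip towards the open mouth, z up. A red nose 11 mm wide, 8 mm high reaches to x = -7.5 mm and stops on the shank when home.
- clip_grip (a point): Middle of the clip's red grip, half-way up: 41 mm behind the clip's origin (its -x). The grip is an upright block 26 mm long (along the clip's x), 16 mm wide (y), 36 mm high from the underside; take it across the 16 mm.
- clip_mouth (a point): Open mouth of the clip, 20 mm ahead of its origin: 20 mm free between the leg ends. They narrow to a nip about 5 mm free at 8.5 mm ahead of the origin, then widen to 14 mm around the pocket. Pushed on, the force climbs to some 4 to 9 N as the legs spring apart, falls as the nip snaps past the shank, then climbs steeply as the nose meets the shank: home; 12 N there is enough.
- finial: Ochre lacquered turned finial, 158 mm tall, 48 mm in diameter, standing loose on a 110 x 90 x 30 mm pale wood block; bystander. Origin: centre of its underside.
- jar: Closed amber jar of lacquer, 60 mm in diameter, 80 mm tall; bystander. Origin: centre of its underside.
- brush: Paint brush, 200 mm long, lying on the bench along its x axis; bystander. Origin: underside of its middle.
There are look-alikes about, which are no part of the job. Several things look just like the stand: the one meant starts farthest from the robot's base. Leave any turquoise look-alike of the clip alone.

How it is judged:
By the outcome, as a careful person would: the job done as asked, in the order asked, and still so for the second after the job is handed in, with the robot touching nothing.
It also fails if it takes over 61 s, if anything falls off the work surface, if the arm or the gripper's body presses on something with over 40 N, if the wrist force passes 120 N, or if a joint passes its speed limit or range.

## Robot

A 7-joint arm with a two-finger parallel gripper is mounted at the origin on the work surface. World frame = base frame: x ahead of the robot, y to its left, z up, the work surface at z = 0. Lengths are in mm, angles in rad, forces in N, time in s.
With the tool pointing down it reaches from about 400 to 875 mm from the base axis. Payload 4.4 kg.
Tool frame: the origin (TCP) lies on the centre line of the jaws, within the pads' length; the fingertips stand 17 mm ahead of it and the grasp point (between the pads) lies 2 mm behind it (r.tip_extent is the z of the fingertips in the tool frame, in mm); z points along the fingers, x is the direction in which the jaws open and shut, and the axes are right-handed (so a half turn about z gives the same grasp; the last joint's range is limited). The gripper opens to 85 mm and grips with 20 to 120 N. Pads are 22 mm wide; open, the fingers measure 114 mm over their backs; the gripper's body (76 mm by 85 mm) begins 54 mm behind the grasp point. The pads swing forward as they close: fully open they stand 13 mm farther back than shut.
Start: joints at [-1.269, 0.628, 0.038, 1.517, -0.027, 0.996, -0.02], TCP at [233.694, 606.551, 248.313] pointing down, gripper open.
Joint ranges: [-3.06, 3.06], [-0.37, 2.12], [-1.25, 1.32], [0.18, 2.47], [-1.1, 4.24], [0.23, 1.98], [-2.94, 2.94]. Speed limits (rad/s): [2.57, 2.57, 3.14, 3.14, 3.14, 3.14, 3.14].

## Interface

Orientations are given as [roll, pitch, yaw] about the fixed x, y, z axes, in that order (R = Rz(yaw) Ry(pitch) Rx(roll)).
In Python, from cell import sensors, snapshot, camera_params, r gives the robot as it stands.
- The arm moves only by the tool step_arm, never from a script. Its argument "moves" is text: rows parted by semicolons, each of 6 numbers parted by spaces: the shift along the tool's x, y, z in mm, then the turn, a rotation vector about the tool's x, y, z in rad. In form: dx dy dz rx ry rz; .... A call has 1 to 12 rows; each row is the pose to reach, as a shift and turn from the pose measured when the call began, along the tool's axes at that moment; what a row does not reach only later rows make up. A row lasts 1/12 s, in which the tool goes at most 41.7 mm and 7.16 degrees, less where a joint would pass 70% of its speed; a pose out of reach is approached as far as the arm can. A call with a gripper value outside its range is refused whole. "grip" is the closure, from 0 (fully open) to 1 (shut), set as the call begins (left out, the last holds). The fingers move at their own pace and stop on an object; "grip_force" is the grip in N (left out, the last holds). Time passes only in rows, so rows that repeat a pose let the fingers close. It gives the time, the measured TCP pose, the force and the opening at its end, in the units of the state.
- sensors.get_state(): the state, without advancing time (a new reading comes with each control period).
- snapshot(name): name is "side" or "top"; returns the picture (420x560x3 uint8, blue, green, red); there is no depth.
- camera_params(name): a dict with "mtx" (3x3 intrinsics, pixels), "D" ([k1, k2, p1, p2, k3] as OpenCV has them; the pictures are not rectified), "cam_to_world" (4x4, takes a point from camera to world coordinates). Camera axes: x right, y down, z forward; pixel columns grow to the right and rows downward; lengths in mm; the calibration is good to about 2 mm. A picture is of the moment at which its call begins. camera_params takes no time and is no camera call.
- r.hand_in(): hands the job in, once; it reports no verdict.
The state is a dict: "time": time; "q": joint angles; "dq": joint speeds; "joint_efforts": joint torques, N m; "tool_pos": TCP position; "tcp_rot": TCP orientation; "contact_force": force on the tool from outside, world axes, zero at the start; "moment": the same for the moment, N m; "finger_gap": opening from 0.0 (shut) to 1.0 (fully open).
Only numpy, scipy, OpenCV 4.12 (cv2) and the standard library are available. Lean on these libraries where they do the work, as an engineer would, in place of code of your own. Each camera call takes 0.05 s, during which the arm holds its last target.

## Working session

There is one attempt and no reset: what is moved stays moved. The work goes in short steps, Python scripts to look and compute and a tool call to move; the robot and the scene stay as the last step left them, time stands still between calls to the robot, and variables do not carry over. Pictures are saved under pics/ and viewed, and the job is handed in when it is done.

Besides the shell and the picture viewer there is one more tool, called after ">>>" as a command line: name --argument value ..., lists and objects as JSON in quotes. step_arm: Moves the arm, as the interface text tells. Its arguments: {"type":"object","properties":{"moves":{"type":"string"},"grip":{"type":"number"},"grip_force":{"type":"number"}},"required":["moves"]}

```bash
ls; mkdir -p pics
python3 - <<'E'
from cell import sensors, snapshot, camera_params, r
import cv2
for n in ("side","top"):
    im=snapshot(n); cv2.imwrite(f"pics/{n}0.png",im)
    p=camera_params(n); print(n,p["mtx"],p["D"],p["cam_to_world"])
s=sensors.get_state(); print(s, r.tip_extent)
E
```

```text
pics
side [[450.51958959   0.         275.63479194]
 [  0.         450.51958959 211.23358026]
 [  0.           0.           1.        ]] [0.00791066 0.         0.         0.         0.        ] [[ 6.73695073e-01 -3.67287853e-01  6.41275745e-01 -2.05696216e+02]
 [-7.38962787e-01 -3.44555437e-01  5.78978022e-01 -6.66726255e+02]
 [ 8.30344998e-03 -8.63933553e-01 -5.03537356e-01  6.22511956e+02]
 [ 0.00000000e+00  0.00000000e+00  0.00000000e+00  1.00000000e+00]]
top [[490.78212023   0.         280.13271961]
 [  0.         490.78212023 200.80825683]
 [  0.           0.           1.        ]] [-0.12014663  0.          0.          0.          0.        ] [[ 1.42103375e-02 -9.97167240e-01  7.38617787e-02  4.05515479e+02]
 [-9.99898825e-01 -1.41243869e-02  1.68590478e-03  3.25442147e+00]
 [-6.37876675e-04 -7.38782629e-02 -9.97267063e-01  1.55722627e+03]
 [ 0.00000000e+00  0.00000000e+00  0.00000000e+00  1.00000000e+00]]
{'time': 0.1, 'q': array([-1.26882022,  0.62929231,  0.03843277,  1.51829405, -0.02701982,
        0.99630426, -0.01999123]), 'dq': array([ 0.00270103, -0.00314271,  0.00166452, -0.00299585, -0.00016475,
        0.00024546,  0.00054384]), 'joint_efforts': array([ 1.92116386e-03, -5.64529681e+01,  1.22992136e+00, -1.93970168e+01,
        1.12178485e-02,  5.40083609e-03, -1.81923178e-05]), 'tool_pos': array([233.46427437, 606.03553725, 247.44740681]), 'tcp_rot': array([-3.14158980e+00,  1.78065663e-03,  1.20302731e+00]), 'contact_force': array([-0.29654628,  0.20643063,  0.47751019]), 'moment': array([-0.01361305, -0.04966145,  0.05042153]), 'finger_gap': 1.0021298459974721} 17.0
```

View pics/side0.png

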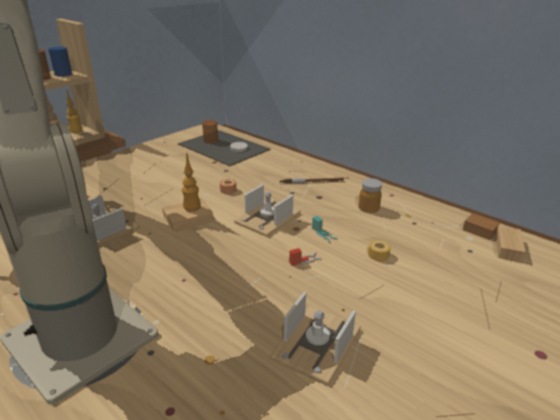

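View pics/top0.png

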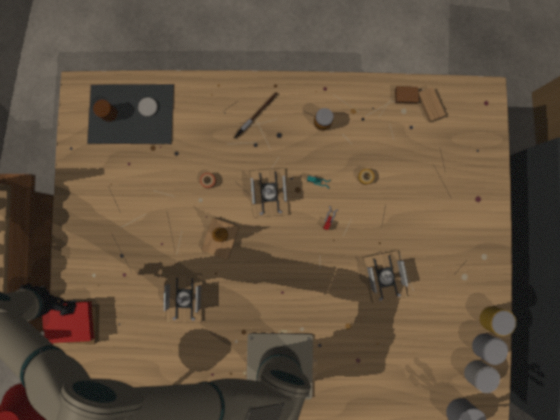

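```bash
cat > h.py <<'E'
import numpy as np, cv2
from cell import sensors, snapshot, camera_params, r
def ray(n,uv):
    p=camera_params(n); x=cv2.undistortPoints(np.array([[uv]],float),p["mtx"],np.array(p["D"]))[0,0]
    T=p["cam_to_world"]; return T[:3,3], T[:3,:3]@np.array([x[0],x[1],1.])
def onz(n,uv,z):
    o,d=ray(n,uv); return o+d*(z-o[2])/d[2]
def two(uvs,uvt):
    A=[];b=[]
    for n,uv in (("side",uvs),("top",uvt)):
        o,d=ray(n,uv); d=d/np.linalg.norm(d); P=np.eye(3)-np.outer(d,d); A.append(P); b.append(P@o)
    return np.linalg.lstsq(np.vstack(A),np.hstack(b),rcond=None)[0]
def proj(n,X):
    p=camera_params(n); T=np.linalg.inv(p["cam_to_world"])
    return cv2.projectPoints(np.array(X,float).reshape(-1,1,3),cv2.Rodrigues(T[:3,:3])[0],T[:3,3],p["mtx"],np.array(p["D"]))[0][:,0]
def crop(im,x,y,w,h,s,fn): cv2.imwrite(fn,cv2.resize(im[y:y+h,x:x+w],None,fx=s,fy=s,interpolation=cv2.INTER_CUBIC))
E
python3 - <<'E'
from h import *
t=cv2.imread("pics/top0.png"); s=cv2.imread("pics/side0.png")
crop(t,190,150,200,110,4,"pics/tc.png"); crop(s,210,170,200,110,4,"pics/sc.png")
for c in ((270,192),(388,277),(185,298)): print(c,onz("top",c,40))
E
```

```text
(270, 192) [544.85831245  37.66147632  40.        ]
(388, 277) [ 286.45673328 -330.95425646   40.        ]
(185, 298) [213.19683378 294.91307914  40.        ]
```

View pics/tc.png

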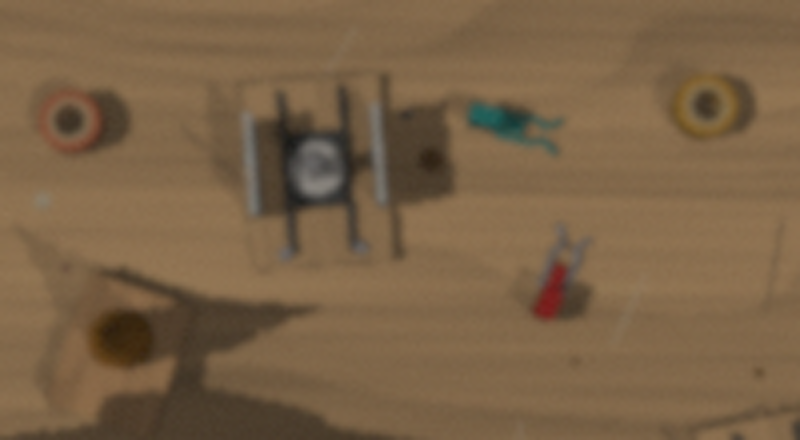

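View pics/sc.png

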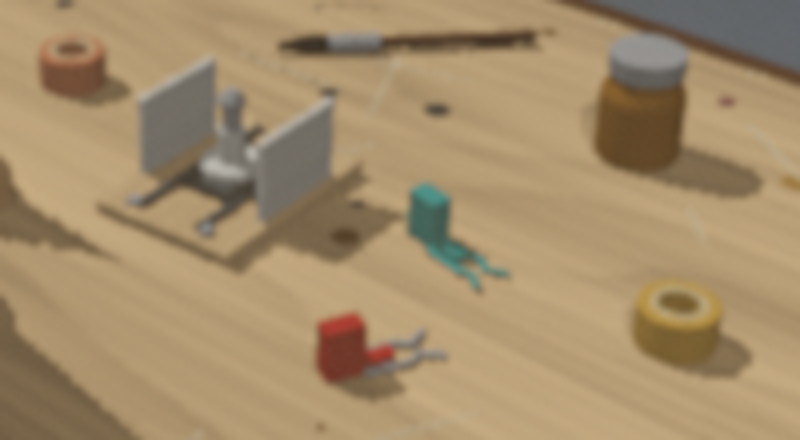

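Run:
```python
from h import *
np.set_printoptions(precision=1,suppress=True)
t=cv2.imread("pics/top0.png"); s=cv2.imread("pics/side0.png")
def blob(im,lo,hi,box,k=6):
    x,y,w,h=box; c=cv2.resize(im[y:y+h,x:x+w],None,fx=k,fy=k,interpolation=cv2.INTER_CUBIC)
    m=cv2.inRange(cv2.cvtColor(c,cv2.COLOR_BGR2HSV),lo,hi)
    cs,_=cv2.findContours(m,cv2.RETR_EXTERNAL,cv2.CHAIN_APPROX_NONE); cc=max(cs,key=cv2.contourArea)
    f=lambda p:np.array([(p[0]+.5)/k-.5+x,(p[1]+.5)/k-.5+y])
    return cc,f
for n,im,b in (("top",t,(350,160,36,36)),("side",s,(360,230,40,40))):
    hsv=cv2.cvtColor(im,cv2.COLOR_BGR2HSV)
    x,y,w,h=b; print(n, hsv[y+h//2-8:y+h//2+9:2,x+w//2-10:x+w//2+11:2].tolist()[::2])
    cc,f=blob(im,(18,120,60),(35,255,255),b); e=cv2.fitEllipse(cc)
    print(n,f(e[0]),np.array(e[1])/6,e[2],cv2.boundingRect(cc))
# bigger crops
crop(t,340,160,50,36,16,"pics/a.png"); crop(t,245,165,50,50,12,"pics/b.png"); crop(s,235,180,65,55,12,"pics/c.png"); crop(t,315,200,30,36,16,"pics/d.png");crop(s,280,235,48,36,16,"pics/e.png");
```

```text
top [[[16, 113, 113], [17, 125, 114], [18, 151, 123], [18, 150, 129], [18, 138, 129], [18, 144, 129], [18, 152, 119], [17, 129, 99], [16, 104, 93], [16, 106, 111], [16, 107, 133]], [[18, 137, 112], [18, 162, 126], [18, 110, 125], [17, 100, 89], [17, 117, 70], [18, 138, 87], [18, 121, 122], [18, 144, 129], [18, 136, 101], [17, 103, 87], [16, 108, 109]], [[18, 146, 108], [19, 159, 128], [18, 112, 127], [18, 95, 91], [17, 103, 72], [18, 112, 84], [19, 110, 123], [19, 142, 129], [18, 138, 98], [17, 112, 82], [16, 110, 102]], [[16, 109, 131], [17, 137, 110], [18, 164, 112], [19, 153, 125], [18, 150, 126], [19, 152, 126], [18, 150, 117], [17, 128, 102], [18, 110, 95], [17, 109, 115], [16, 109, 136]], [[16, 110, 135], [16, 110, 134], [16, 110, 130], [16, 109, 131], [16, 111, 129], [16, 108, 132], [16, 107, 133], [16, 110, 132], [16, 108, 132], [16, 109, 131], [16, 109, 133]]]
top [365.9 176.1] [15.4 16.8] 76.51900482177734 (46, 51, 104, 98)
side [[[19, 122, 180], [20, 143, 182], [20, 113, 181], [20, 98, 171], [20, 98, 166], [20, 100, 169], [20, 113, 176], [20, 125, 180], [20, 125, 176], [18, 103, 171], [18, 95, 169]], [[20, 154, 177], [20, 121, 184], [20, 95, 169], [20, 126, 132], [19, 141, 123], [19, 150, 117], [19, 152, 119], [20, 115, 148], [20, 92, 183], [20, 145, 181], [19, 122, 172]], [[19, 155, 133], [20, 154, 144], [20, 155, 163], [20, 150, 172], [20, 138, 179], [20, 129, 178], [20, 127, 177], [20, 139, 180], [20, 152, 174], [20, 156, 152], [18, 103, 161]], [[19, 154, 131], [19, 151, 128], [20, 150, 122], [20, 148, 119], [19, 149, 120], [19, 148, 121], [19, 145, 121], [19, 146, 122], [19, 151, 118], [19, 147, 113], [18, 105, 126]], [[18, 103, 164], [19, 129, 136], [19, 145, 121], [20, 148, 119], [19, 150, 121], [19, 150, 121], [19, 148, 122], [19, 151, 120], [19, 147, 118], [18, 115, 124], [18, 100, 133]]]
side [378.9 250.4] [20.9 22.2] 120.9056396484375 (50, 60, 135, 130)
```

View pics/b.png

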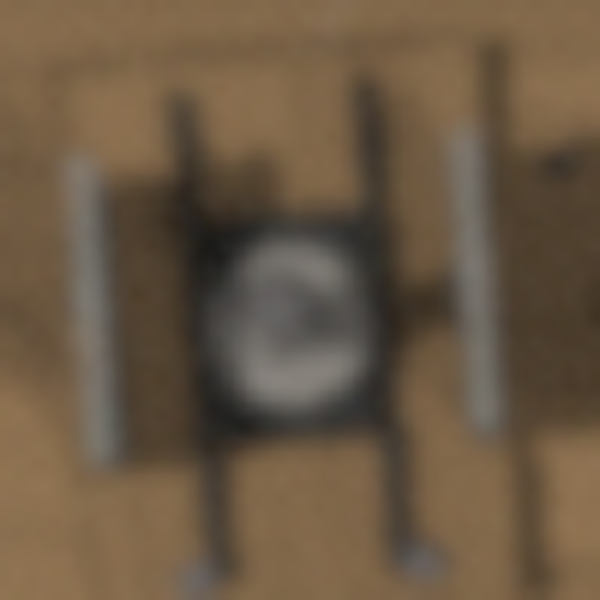

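View pics/c.png

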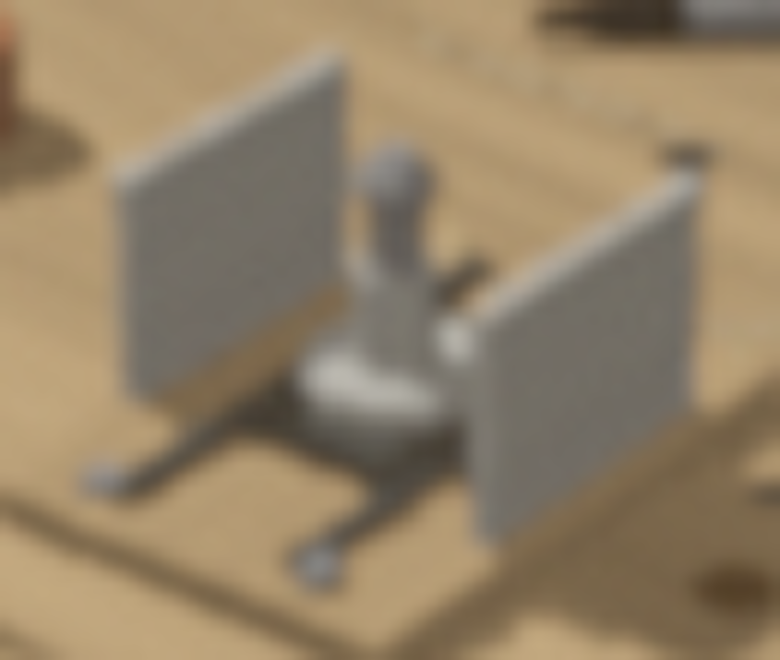

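View pics/d.png

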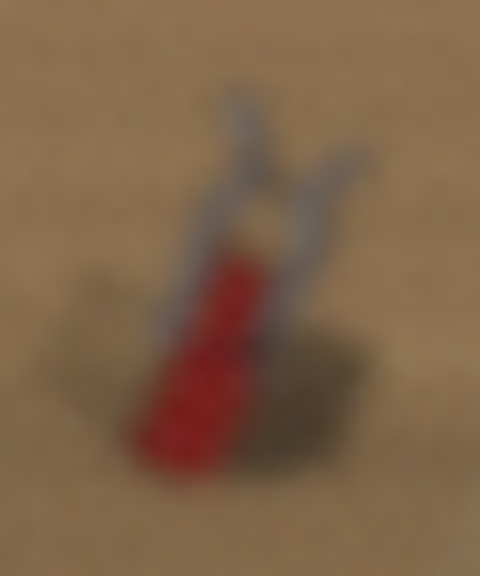

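View pics/e.png

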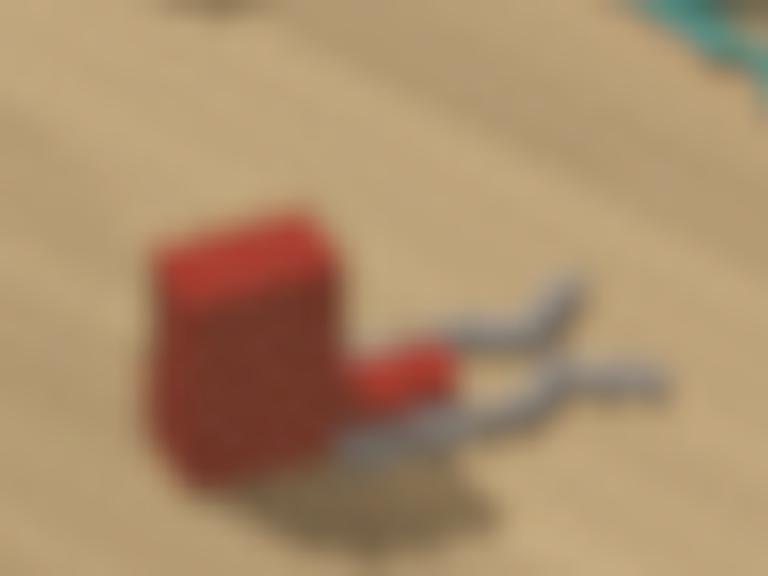

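Run:
```python
from h import *
np.set_printoptions(precision=1,suppress=True)
def P(u,v,k,x,y): return ((u+.5)/k-.5+x,(v+.5)/k-.5+y)
b=lambda u,v:P(u,v,12,245,165); c=lambda u,v:P(u,v,12,235,180); d=lambda u,v:P(u,v,16,315,200); e=lambda u,v:P(u,v,16,280,235)
L0,L1,R0,R1=[onz("top",b(*q),70) for q in ((104,462),(78,155),(488,430),(463,125))]
print(L0,L1,R0,R1); 
for A,B in ((L0,L1),(R0,R1)): print("yaw",np.arctan2(*(B-A)[[1,0]]), np.linalg.norm(B-A))
print("plate mid",(L0+L1+R0+R1)/4)
print("flange",onz("top",b(292,328),26),"side flange", onz("side",c(375,385),26))
print("head side z73",onz("side",c(397,178),73.5), "neck z68-50 mid", onz("side",c(398,240),61))
# side plate tops: near-left, far-left, far-right
for q in ((125,178),(335,58),(480,325),(695,185)): print("side plate top",q,onz("side",c(*q),70))
# clip
print("grip top(top)",onz("top",d(190,428),36)); print("grip top side",onz("side",e(243,255),36))
print("nose front top", onz("top",d(243,262),8), "side", onz("side",e(440,352),8))
print("legs", onz("top",d(240,105),2.5),onz("top",d(355,158),2.5), onz("side",e(575,282),2.5),onz("side",e(658,380),2.5))
print("roll top", onz("top",(366.8,176.2),28), onz("side",(380,245.6),28), onz("top",(365.9,176.1),20))
```

```text
[507.7  87.5  70. ] [585.9  95.5  70. ] [517.2  -9.6  70. ] [594.9  -2.2  70. ]
yaw 0.10287239500793029 78.56467250104383
yaw 0.09494277036984955 78.03272414659456
plate mid [551.4  42.8  70. ]
flange [546.5  41.5  26. ] side flange [534.8  36.6  26. ]
head side z73 [543.3  38.   73.5] neck z68-50 mid [539.8  34.4  61. ]
side plate top (125, 178) [507.7  85.4  70. ]
side plate top (335, 58) [580.4  92.1  70. ]
side plate top (480, 325) [512.9 -14.2  70. ]
side plate top (695, 185) [589.9  -6.7  70. ]
grip top(top) [ 441.  -138.7   36. ]
grip top side [ 441.1 -141.8   36. ]
nose front top [ 474.6 -151.6    8. ] side [ 472.9 -153.2    8. ]
legs [ 506.  -151.3    2.5] [ 495.8 -174.3    2.5] [ 506.3 -152.2    2.5] [ 495.2 -176.1    2.5]
roll top [ 600.3 -265.9   28. ] [ 600.2 -266.9   28. ] [ 601.6 -264.5   20. ]
```

View pics/a.png

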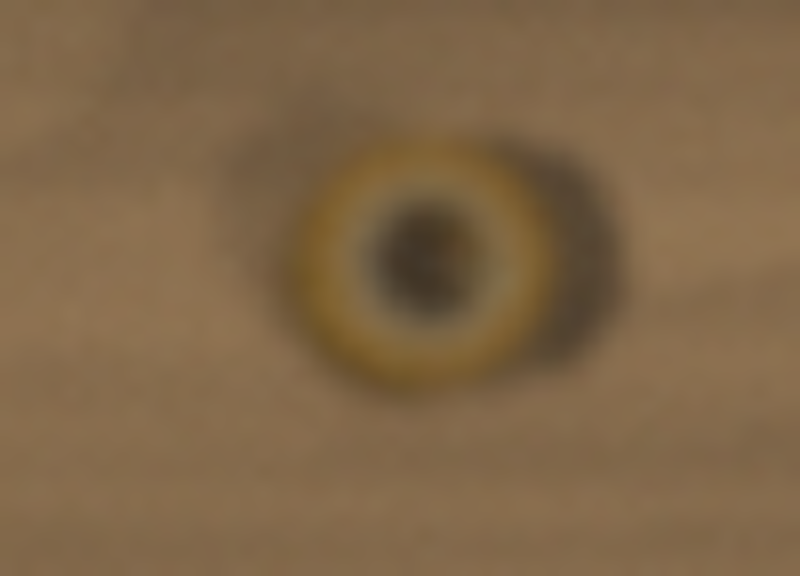

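```bash
cat >> h.py <<'E'
from scipy.spatial.transform import Rotation as Ro
np.set_printoptions(precision=2,suppress=True)
def go(pos,yaw):
    s=sensors.get_state(); R0=Ro.from_euler("xyz",s["tcp_rot"]); 
    Rt=Ro.from_euler("xyz",[np.pi,0,yaw])
    d=R0.inv().apply(np.array(pos,float)-s["tool_pos"]); w=(R0.inv()*Rt).as_rotvec()
    print("t",s["time"],"pos",s["tool_pos"],"rot",s["tcp_rot"],"F",s["contact_force"],"gap",s["finger_gap"],"-> d",d,"w",np.round(w,3),"rows",np.linalg.norm(d)/41.7,np.linalg.norm(w)/.125)
E
python3 -c "
from h import *
go((560,250,310),0.4)"
```

```text
t 0.1 pos [233.46 606.04 247.45] rot [-3.14  0.    1.2 ] F [-0.3   0.21  0.48] gap 1.0021298459974721 -> d [-214.94  432.71  -62.17] w [0.  0.  0.8] rows 11.681874856781956 6.424233381049326
```

>>> step_arm --moves "-215 433 -62 0 0 0.8; -215 433 -62 0 0 0.8; -215 433 -62 0 0 0.8; -215 433 -62 0 0 0.8; -215 433 -62 0 0 0.8; -215 433 -62 0 0 0.8; -215 433 -62 0 0 0.8; -215 433 -62 0 0 0.8; -215 433 -62 0 0 0.8; -215 433 -62 0 0 0.8; -215 433 -62 0 0 0.8; -215 433 -62 0 0 0.8" --grip 0 --grip_force 40

```text
time: 1.1
tool_pos: [562.8, 245.4, 310.2]
tcp_rot: [3.138, 0.001, 0.399]
contact_force: [0.9, -0.6, -0.0]
finger_gap: 1.0
```

```bash
python3 -c "
from h import *
go((601,-265,160),0.1)"
```

```text
t 1.1 pos [562.78 245.45 310.21] rot [3.14 0.   0.4 ] F [ 0.86 -0.62 -0.03] gap 1.0000351227895579 -> d [-163.04  484.64  152.07] w [0.  0.  0.3] rows 12.792865946436738 2.3931364784253266
```

>>> step_arm --moves "-163 485 152 0 0 0.3; -163 485 152 0 0 0.3; -163 485 152 0 0 0.3; -163 485 152 0 0 0.3; -163 485 152 0 0 0.3; -163 485 152 0 0 0.3; -163 485 152 0 0 0.3; -163 485 152 0 0 0.3; -163 485 152 0 0 0.3; -163 485 152 0 0 0.3; -163 485 152 0 0 0.3; -163 485 152 0 0 0.3"

```text
time: 2.1
tool_pos: [597.9, -230.6, 169.7]
tcp_rot: [3.139, 0.0, 0.099]
contact_force: [0.8, 0.9, -0.1]
finger_gap: 1.002
```

>>> step_arm --moves "-1 40 10 0 0 0; -1 40 10 0 0 0; -1 40 10 0 0 0"

```text
time: 2.35
tool_pos: [598.8, -274.7, 158.3]
tcp_rot: [3.137, 0.003, 0.093]
contact_force: [0.0, 0.7, -0.1]
finger_gap: 1.001
```

Run:
```python
from h import *
go((601,-265,60),0.1)
t=snapshot("top"); s=snapshot("side")
crop(t,330,140,80,60,9,"pics/t1.png"); crop(s,330,170,100,100,6,"pics/s1.png")
```

```text
t 2.35 pos [ 598.83 -274.69  158.31] rot [3.14 0.   0.09] F [ 0.01  0.72 -0.15] gap 1.00081835683317 -> d [ 3.37 -9.85 98.26] w [ 0.    0.   -0.01] rows 2.3696235791286564 0.06892394878246111
```

View pics/s1.png

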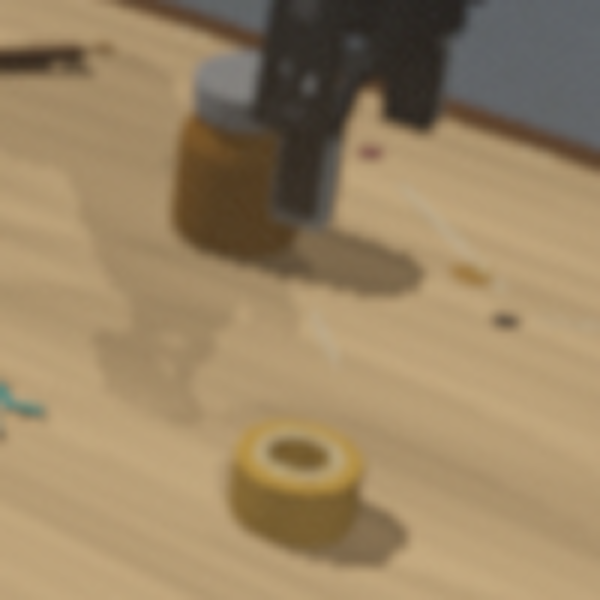

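>>> step_arm --moves "3 -10 40 0 0 0; 3 -10 80 0 0 0; 3 -10 110 0 0 0; 3 -10 120 0 0 0; 3 -10 126 0 0 0; 3 -10 132 0 0 0; 3 -10 132 0 0 0; 3 -10 132 0 0 0"

```text
time: 3.12
tool_pos: [603.8, -259.8, 28.8]
tcp_rot: [3.139, -0.001, 0.1]
contact_force: [0.6, -0.1, -0.2]
finger_gap: 1.0
```

Run:
```python
from h import *
go((601,-265,26),0.1)
t=snapshot("top"); s=snapshot("side")
crop(s,330,190,100,80,8,"pics/s2.png")
```

```text
t 3.1167 pos [ 603.81 -259.84   28.82] rot [ 3.14 -0.    0.1 ] F [ 0.63 -0.14 -0.18] gap 0.9995604132166165 -> d [-3.32  4.85  2.83] w [ 0. -0. -0.] rows 0.15637090751204913 0.024873558597668065
```

View pics/s2.png

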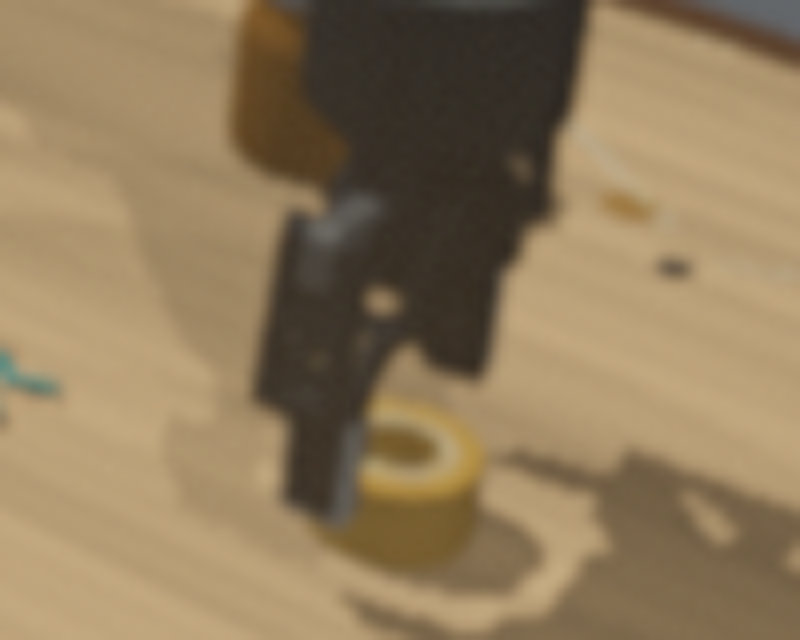

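>>> step_arm --moves "-3.3 4.9 3 0 0 0; -3.3 4.9 3 0 0 0; -3.3 4.9 3 0 0 0"

```text
time: 3.47
tool_pos: [600.7, -266.3, 26.5]
tcp_rot: [3.138, -0.002, 0.098]
contact_force: [0.9, -0.3, -0.7]
finger_gap: 0.996
```

>>> step_arm --moves "0 0 0 0 0 0; 0 0 0 0 0 0; 0 0 0 0 0 0; 0 0 0 0 0 0; 0 0 0 0 0 0; 0 0 0 0 0 0; 0 0 0 0 0 0; 0 0 0 0 0 0" --grip 1 --grip_force 25

```text
time: 4.13
tool_pos: [600.9, -266.3, 26.8]
tcp_rot: [3.138, -0.002, 0.098]
contact_force: [-1.2, 0.8, 5.6]
finger_gap: 0.584
```

Run:
```python
from h import *
go((601,-265,26),0.1)
t=snapshot("top"); s=snapshot("side")
crop(s,330,190,100,80,8,"pics/s3.png"); crop(t,330,140,80,60,9,"pics/t3.png")
```

```text
t 4.1333 pos [ 600.85 -266.28   26.83] rot [ 3.14 -0.    0.1 ] F [-1.18  0.84  5.57] gap 0.5839762315762116 -> d [ 0.27 -1.26  0.83] w [ 0. -0. -0.] rows 0.03683178182435017 0.037180491604061706
```

View pics/s3.png

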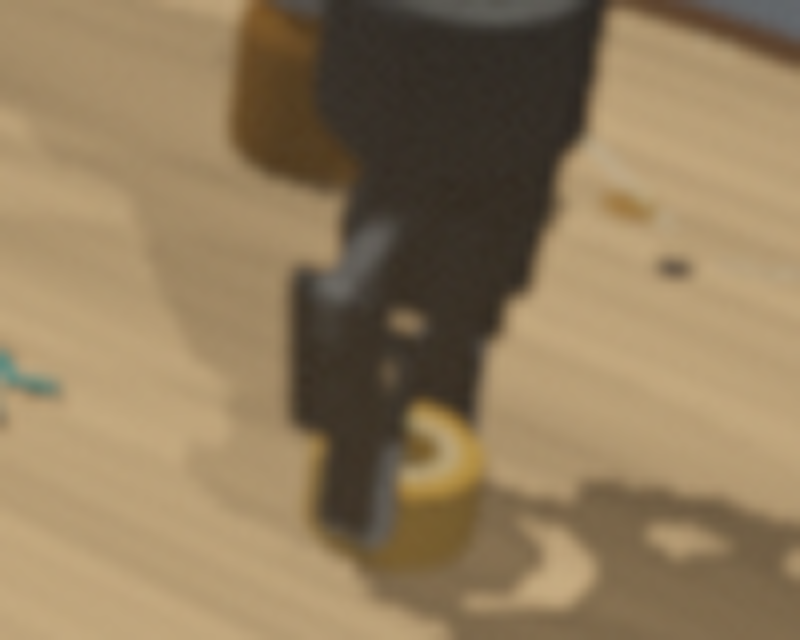

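View pics/t3.png

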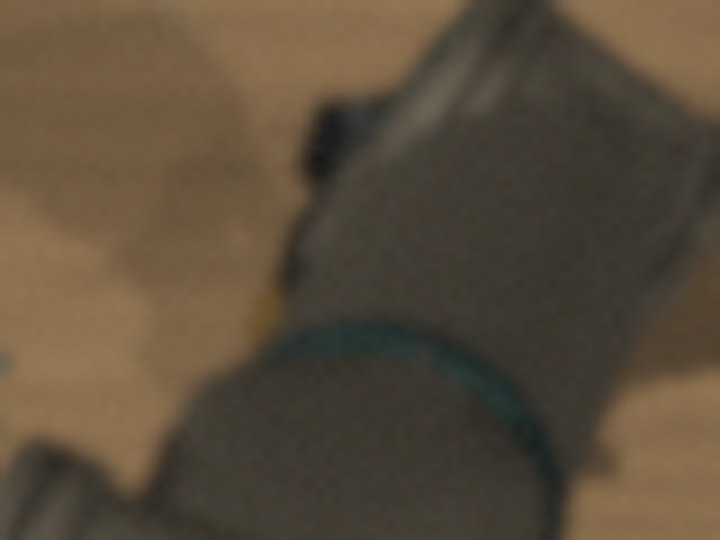

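>>> step_arm --moves "0 0 0 0 0 0; 0 0 0 0 0 0; 0 0 0 0 0 0" --grip 0.2

```text
time: 4.48
tool_pos: [600.8, -266.2, 26.5]
tcp_rot: [3.138, -0.002, 0.098]
contact_force: [0.4, -0.5, 0.5]
finger_gap: 0.8
```

>>> step_arm --moves "0 0 0 0 0 -0.4; 0 0 0 0 0 -0.4; 0 0 0 0 0 -0.4; 0 0 0 0 0 -0.8; 0 0 0 0 0 -0.8; 0 0 0 0 0 -0.8; 0 0 0 0 0 -1.2; 0 0 0 0 0 -1.2; 0 0 0 0 0 -1.2; 0 0 0 0 0 -1.57; 0 0 0 0 0 -1.57; 0 0 0 0 0 -1.57"

```text
time: 5.48
tool_pos: [600.6, -266.2, 26.2]
tcp_rot: [3.14, 0.003, 1.604]
contact_force: [0.5, 0.2, 0.4]
finger_gap: 0.801
```

Run:
```python
from h import *
go((600.9,-266.3,26),1.67)
print(sensors.get_state()["q"])
```

```text
t 5.4833 pos [ 600.64 -266.19   26.15] rot [3.14 0.   1.6 ] F [0.55 0.25 0.36] gap 0.8009547085074803 -> d [-0.11  0.25  0.16] w [ 0.    0.   -0.07] rows 0.007615691256054368 0.5272358984284182
[ 0.46  0.92 -0.15  1.64  0.21  0.6   1.8 ]
```

>>> step_arm --moves "0 0 0 0 0 -0.066; 0 0 0 0 0 -0.066; 0 0 0 0 0 -0.066; 0 0 0 0 0 -0.066; 0 0 0 0 0 -0.066; 0 0 0 0 0 -0.066" --grip 1

```text
time: 5.98
tool_pos: [600.5, -266.0, 25.9]
tcp_rot: [3.14, 0.003, 1.67]
contact_force: [-0.3, -0.1, 0.0]
finger_gap: 0.565
```

>>> step_arm --moves "0 0 0 0 0 0; 0 0 0 0 0 0; 0 0 0 0 0 0" --grip 0.2

```text
time: 6.23
tool_pos: [600.6, -265.9, 26.0]
tcp_rot: [3.14, 0.003, 1.67]
contact_force: [-0.3, 0.7, -0.0]
finger_gap: 0.803
```

>>> step_arm --moves "0 0 0 0 0 0.4; 0 0 0 0 0 0.4; 0 0 0 0 0 0.4; 0 0 0 0 0 0.8; 0 0 0 0 0 0.8; 0 0 0 0 0 0.8; 0 0 0 0 0 1.2; 0 0 0 0 0 1.2; 0 0 0 0 0 1.2; 0 0 0 0 0 1.57; 0 0 0 0 0 1.57; 0 0 0 0 0 1.57"

```text
time: 7.23
tool_pos: [600.8, -265.7, 26.1]
tcp_rot: [3.138, -0.002, 0.163]
contact_force: [0.6, -0.3, -0.1]
finger_gap: 0.802
```

>>> step_arm --moves "0 0 0 0 0 0.066; 0 0 0 0 0 0.066; 0 0 0 0 0 0.066; 0 0 0 0 0 0.066; 0 0 0 0 0 0.066; 0 0 0 0 0 0.066" --grip 1

```text
time: 7.73
tool_pos: [601.1, -265.3, 26.4]
tcp_rot: [3.139, -0.002, 0.098]
contact_force: [-0.6, 2.6, 5.9]
finger_gap: 0.584
```

>>> step_arm --moves "0 0 -40 0 0 0; 0 0 -80 0 0 0; 0 0 -110 0 0 0; 0 0 -110 0 0 0; 0 0 -110 0 0 0"

```text
time: 8.15
tool_pos: [601.8, -266.0, 138.2]
tcp_rot: [3.137, -0.006, 0.099]
contact_force: [-0.3, -0.7, -1.5]
finger_gap: 0.587
```

Run:
```python
from h import *
go((545,40,150),0.1)
s=snapshot("side")
crop(s,330,150,100,100,6,"pics/s4.png")
```

```text
t 8.15 pos [ 601.83 -265.99  138.25] rot [ 3.14 -0.01  0.1 ] F [-0.33 -0.72 -1.47] gap 0.5868019984033482 -> d [ -26.38 -310.04  -13.41] w [ 0.01 -0.01 -0.  ] rows 7.468766080323473 0.06226016477449616
```

View pics/s4.png

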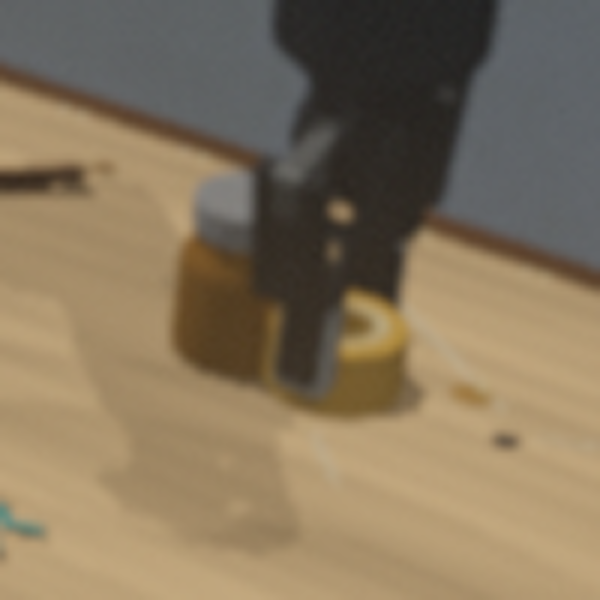

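>>> step_arm --moves "-26 -310 -13 0 0 0; -26 -310 -13 0 0 0; -26 -310 -13 0 0 0; -26 -310 -13 0 0 0; -26 -310 -13 0 0 0; -26 -310 -13 0 0 0; -26 -310 -13 0 0 0; -26 -310 -13 0 0 0; -26 -310 -13 0 0 0; -26 -310 -13 0 0 0"

```text
time: 9.03
tool_pos: [542.8, 42.3, 146.8]
tcp_rot: [3.139, 0.001, 0.102]
contact_force: [1.0, -0.9, -0.9]
finger_gap: 0.58
```

Run:
```python
from h import *
go((544.7,40.2,125),0.1)
```

```text
t 9.0333 pos [542.79  42.33 146.78] rot [3.14 0.   0.1 ] F [ 1.01 -0.93 -0.92] gap 0.5800758856083934 -> d [ 1.7   2.25 21.79] w [0. 0. 0.] rows 0.5268302495878742 0.029668281214876024
```

>>> step_arm --moves "1.7 2.3 22 0 0 0; 1.7 2.3 22 0 0 0; 1.7 2.3 22 0 0 0; 1.7 2.3 22 0 0 0; 1.7 2.3 22 0 0 0"

```text
time: 9.45
tool_pos: [545.1, 39.1, 125.2]
tcp_rot: [3.138, 0.0, 0.101]
contact_force: [0.9, -0.5, -0.5]
finger_gap: 0.581
```

Run:
```python
from h import *
go((544.7,40.2,106),0.1)
s=snapshot("side");t=snapshot("top")
crop(s,230,160,75,75,8,"pics/s5.png")
crop(t,230,150,80,75,8,"pics/t5.png")
```

```text
t 9.45 pos [545.1   39.13 125.22] rot [3.14 0.   0.1 ] F [ 0.92 -0.49 -0.54] gap 0.5809354059567968 -> d [-0.29 -1.17 19.22] w [0. 0. 0.] rows 0.46183605270130096 0.026470545653518095
```

View pics/s5.png

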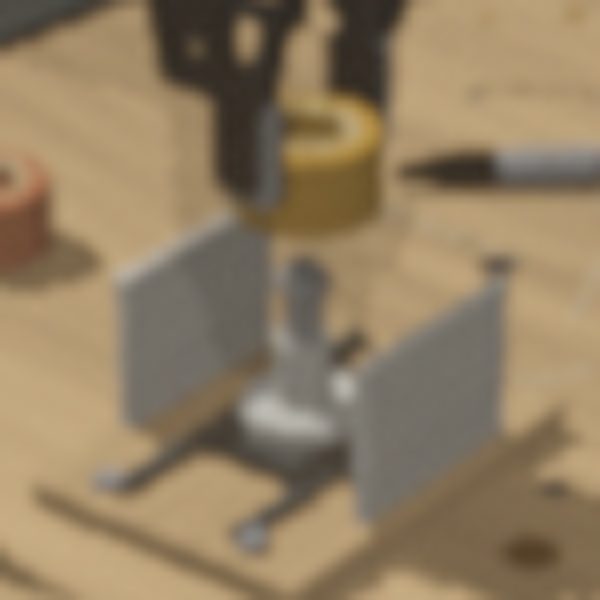

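View pics/t5.png

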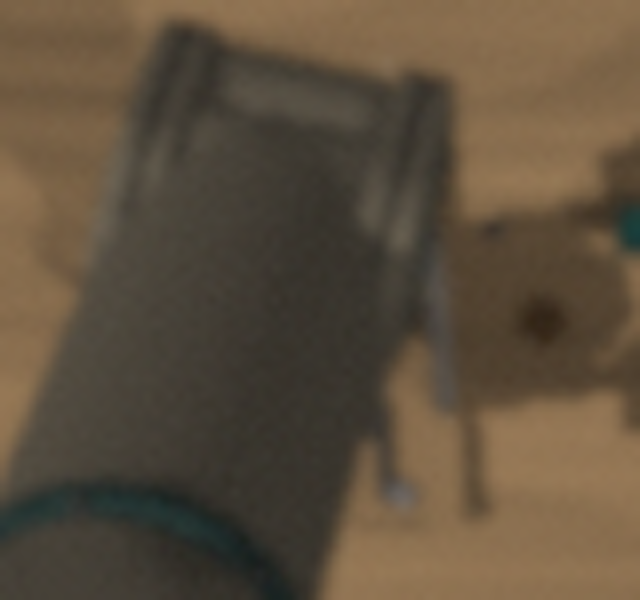

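Run:
```python
from h import *
a=np.linspace(0,2*np.pi,400)
for zc in (126.8,112):
    p=proj("side",np.c_[545.1+25*np.cos(a),39.1+25*np.sin(a),0*a+zc]); print(zc,"right edge",p[p[:,0].argmax()],"left",p[:,0].min(), "ylims",p[:,1].min(),p[:,1].max())
for P in ((544.7,40.2),(543,38.3),(545.1,39.1)): print(P,proj("side",[P+(73.5,),P+(61,)]))
print((308+.5)/8-.5+230,(275+.5)/8-.5+160,"roll meas right",(382.5)/8-.5+230,"roll bottom",232.5/8-.5+160, "roll top",92.5/8-.5+160)
p=proj("side",np.c_[545.1+25*np.cos(a),39.1+25*np.sin(a),0*a+98.8]);print(p[:,1].max())
```

```text
126.8 right edge [277.66 175.47] left 257.88327164584433 ylims 171.16412701734075 179.7632884559605
112 right edge [277.59 180.72] left 257.9506184360654 ylims 176.34905222241534 185.08986302626508
(544.7, 40.2) [[267.37 193.91]
 [267.37 198.15]]
(543, 38.3) [[267.45 194.37]
 [267.46 198.62]]
(545.1, 39.1) [[267.78 193.99]
 [267.79 198.23]]
268.0625 193.9375 roll meas right 277.3125 roll bottom 188.5625 roll top 171.0625
189.78130408571167
```

>>> step_arm --moves "0 0 10 0 0 0; 0 0 20 0 0 0; 0 0 23 0 0 0; 0 0 26 0 0 0; 0 0 26 0 0 0"

```text
time: 9.97
tool_pos: [544.6, 39.6, 98.4]
tcp_rot: [3.139, 0.001, 0.101]
contact_force: [0.4, -0.5, -0.6]
finger_gap: 0.581
```

>>> step_arm --moves "0.4 0.3 6 0 0 0; 0.4 0.3 12 0 0 0; 0.4 0.3 18 0 0 0; 0.4 0.3 18 0 0 0"

```text
time: 10.3
tool_pos: [544.6, 39.5, 79.2]
tcp_rot: [3.139, 0.003, 0.102]
contact_force: [0.7, 0.6, -0.7]
finger_gap: 0.58
```

Run:
```python
from h import *
go((545,39.3,54),0.1)
s=snapshot("side")
crop(s,230,160,75,75,8,"pics/s6.png")
```

```text
t 10.3 pos [544.61  39.47  79.23] rot [3.14 0.   0.1 ] F [ 0.71  0.65 -0.72] gap 0.5804868057128469 -> d [ 0.44  0.14 25.23] w [0. 0. 0.] rows 0.6050310822924543 0.032067252060526005
```

View pics/s6.png

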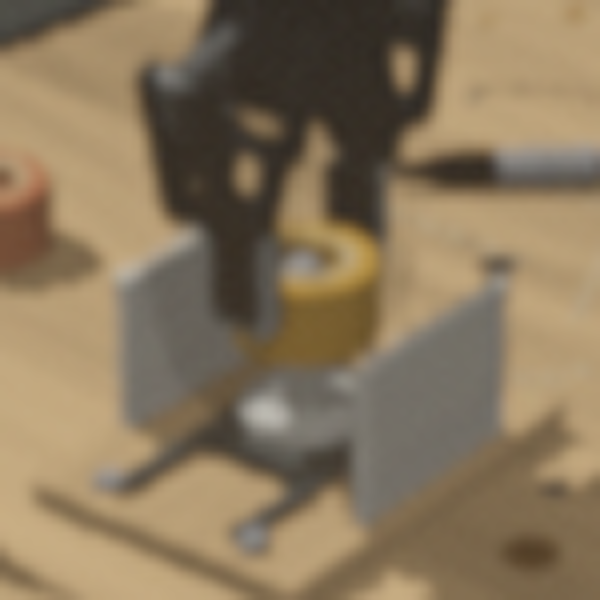

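>>> step_arm --moves "0.4 0.1 8 0 0 0; 0.4 0.1 16 0 0 0; 0.4 0.1 23 0 0 0; 0.4 0.1 25 0 0 0; 0.4 0.1 25 0 0 0; 0.4 0.1 26 0 0 0"

```text
time: 10.85
tool_pos: [544.9, 39.4, 53.5]
tcp_rot: [3.139, 0.003, 0.102]
contact_force: [-0.1, 0.1, -0.5]
finger_gap: 0.578
```

>>> step_arm --moves "0 0 0.5 0 0 0; 0 0 1 0 0 0"

```text
time: 11.02
tool_pos: [545.0, 39.3, 52.7]
tcp_rot: [3.139, 0.002, 0.102]
contact_force: [0.4, 0.9, -0.2]
finger_gap: 0.582
```

>>> step_arm --moves "0 0 0.5 0 0 0; 0 0 1 0 0 0"

```text
time: 11.18
tool_pos: [545.1, 39.3, 52.3]
tcp_rot: [3.139, 0.002, 0.102]
contact_force: [-3.1, 1.7, 10.3]
finger_gap: 0.579
```

>>> step_arm --moves "0 0 0 0 0 0; 0 0 0 0 0 0; 0 0 0 0 0 0; 0 0 0 0 0 0; 0 0 0 0 0 0" --grip 0.15

```text
time: 11.6
tool_pos: [545.1, 39.3, 52.3]
tcp_rot: [3.139, 0.002, 0.102]
contact_force: [0.4, -0.4, -0.8]
finger_gap: 0.853
```

Run:
```python
from h import *
go((545,39.3,160),0.1)
s=snapshot("side")
crop(s,230,160,75,75,8,"pics/s7.png")
```

```text
t 11.6 pos [545.07  39.26  52.28] rot [3.14 0.   0.1 ] F [ 0.36 -0.37 -0.76] gap 0.8533238337670698 -> d [  -0.31    0.21 -107.72] w [0. 0. 0.] rows 2.583143319736197 0.02903646847370815
```

View pics/s7.png

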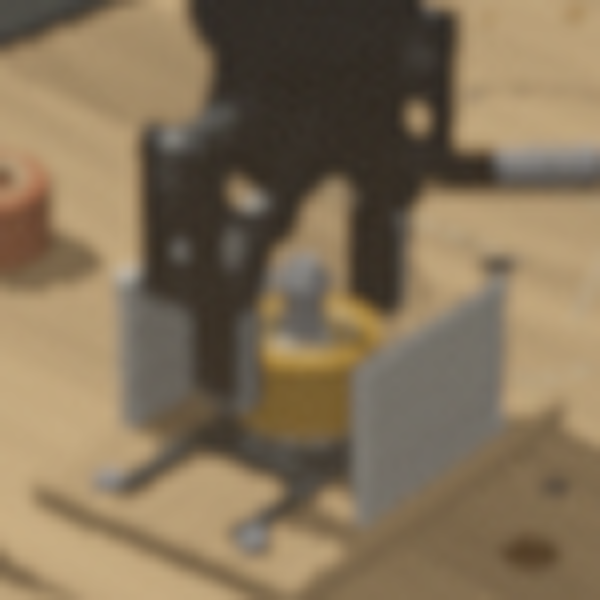

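>>> step_arm --moves "0 0 -40 0 0 0; 0 0 -80 0 0 0; 0 0 -108 0 0 0; 0 0 -108 0 0 0; 0 0 -108 0 0 0"

```text
time: 12.07
tool_pos: [546.4, 39.7, 162.0]
tcp_rot: [3.139, -0.002, 0.102]
contact_force: [-0.0, 0.1, -0.5]
finger_gap: 0.846
```

Run:
```python
from h import *
go((441,-140.2,120),1.19)
s=snapshot("side")
crop(s,230,160,75,75,8,"pics/s8.png")
```

```text
t 12.0667 pos [546.39  39.73 161.98] rot [ 3.14 -0.    0.1 ] F [-0.01  0.1  -0.53] gap 0.8463622588322381 -> d [-123.2   168.2    42.16] w [ 0.   -0.   -1.09] rows 5.100989020685497 8.705635099444489
```

View pics/s8.png

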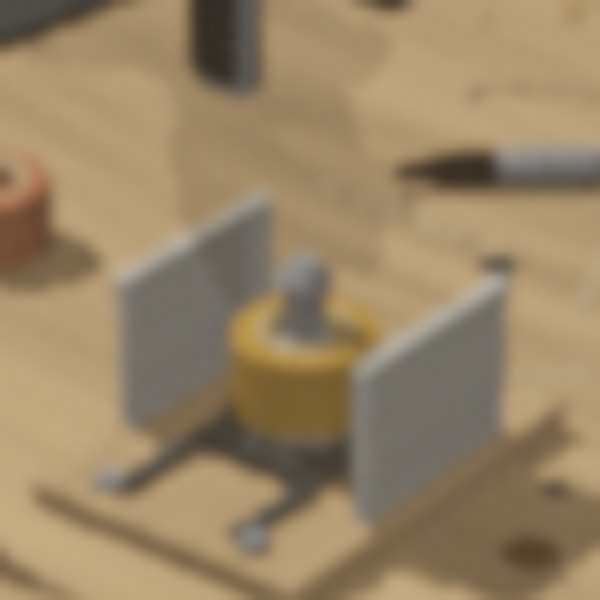

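>>> step_arm --moves "-123 168 42 0 0 -0.37; -123 168 42 0 0 -0.37; -123 168 42 0 0 -0.37; -123 168 42 0 0 -0.75; -123 168 42 0 0 -0.75; -123 168 42 0 0 -0.75; -123 168 42 0 0 -1.09; -123 168 42 0 0 -1.09; -123 168 42 0 0 -1.09; -123 168 42 0 0 -1.09; -123 168 42 0 0 -1.09; -123 168 42 0 0 -1.09"

```text
time: 13.12
tool_pos: [439.4, -139.7, 118.5]
tcp_rot: [-3.14, 0.003, 1.189]
contact_force: [-0.0, -0.1, 0.2]
finger_gap: 0.85
```

Run:
```python
from h import *
go((441,-140.2,26),1.19)
s=snapshot("side"); t=snapshot("top")
crop(s,260,170,80,110,7,"pics/s9.png"); cv2.imwrite("pics/s9f.png",s)
crop(t,290,180,75,75,8,"pics/t9.png")
```

```text
t 13.1167 pos [ 439.38 -139.7   118.52] rot [-3.14  0.    1.19] F [-0.04 -0.08  0.16] gap 0.8502758399893602 -> d [ 0.38  1.88 92.51] w [-0.  0. -0.] rows 2.218990443470453 0.026439802976184656
```

View pics/s9.png

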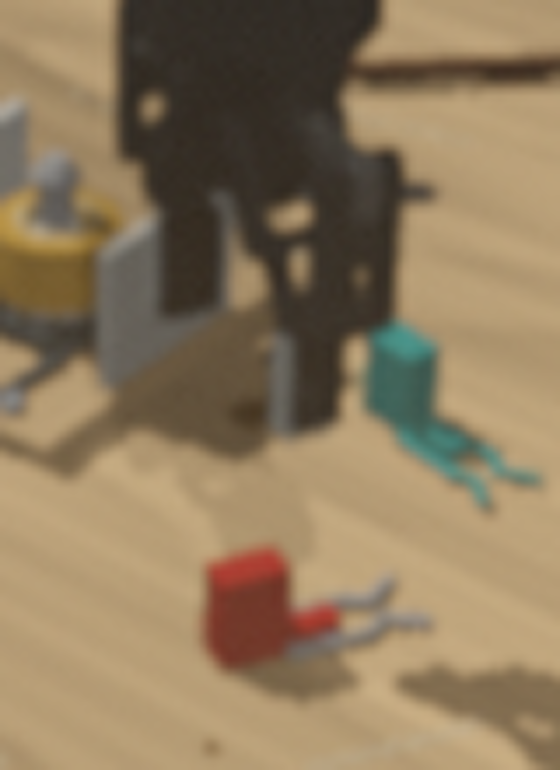

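View pics/t9.png

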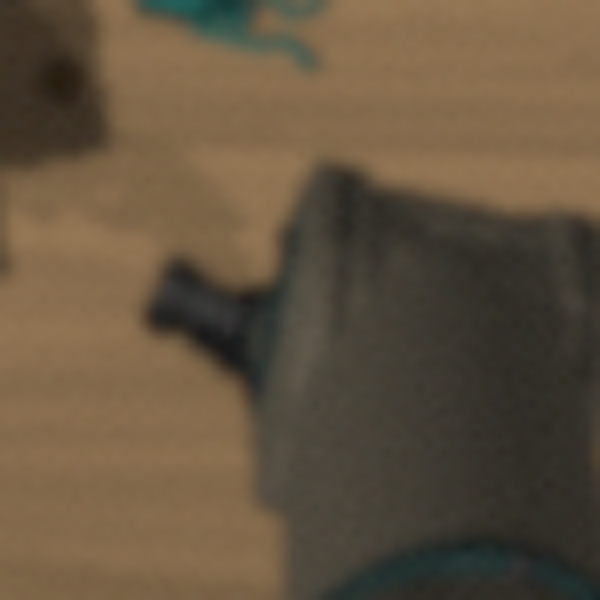

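>>> step_arm --moves "0.4 1.9 35 0 0 0; 0.4 1.9 65 0 0 0; 0.4 1.9 80 0 0 0; 0.4 1.9 90 0 0 0; 0.4 1.9 92 0 0 0; 0.4 1.9 92 0 0 0; 0.4 1.9 92 0 0 0"

```text
time: 13.8
tool_pos: [441.0, -140.0, 26.5]
tcp_rot: [-3.139, 0.002, 1.19]
contact_force: [0.1, 0.0, -0.0]
finger_gap: 0.851
```

Run:
```python
from h import *
go((441,-140.2,26),1.19)
s=snapshot("side")
crop(s,260,210,80,70,9,"pics/s10.png")
```

```text
t 13.8 pos [ 441.02 -140.04   26.5 ] rot [-3.14  0.    1.19] F [ 0.14  0.03 -0.04] gap 0.8507516877181653 -> d [-0.15  0.04  0.5 ] w [-0.  0.  0.] rows 0.012561252891926448 0.027947610794297997
```

View pics/s10.png

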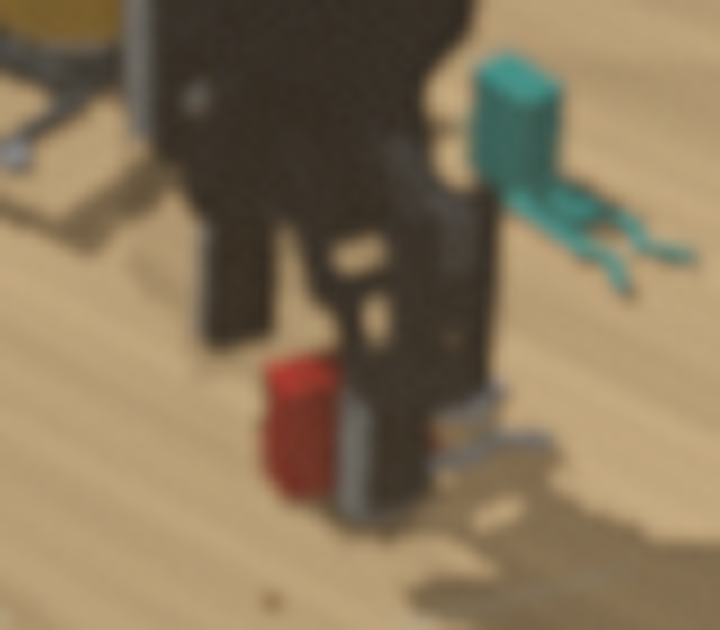

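>>> step_arm --moves "0 0 0 0 0 0; 0 0 0 0 0 0; 0 0 0 0 0 0; 0 0 0 0 0 0; 0 0 0 0 0 0; 0 0 0 0 0 0; 0 0 0 0 0 0; 0 0 0 0 0 0; 0 0 0 0 0 0; 0 0 0 0 0 0; 0 0 0 0 0 0; 0 0 0 0 0 0" --grip 1 --grip_force 50

```text
time: 14.85
tool_pos: [441.5, -140.2, 27.3]
tcp_rot: [-3.141, 0.003, 1.19]
contact_force: [-0.7, 0.2, 5.2]
finger_gap: 0.179
```

Run:
```python
from h import *
go((441,-140.2,140),1.19)
s=snapshot("side")
crop(s,260,210,80,70,9,"pics/s11.png")
```

```text
t 14.85 pos [ 441.49 -140.19   27.33] rot [-3.14  0.    1.19] F [-0.73  0.19  5.17] gap 0.17917874503969108 -> d [  -0.49   -0.56 -112.67] w [-0.  0. -0.] rows 2.7019113075541608 0.02257469818547305
```

View pics/s11.png

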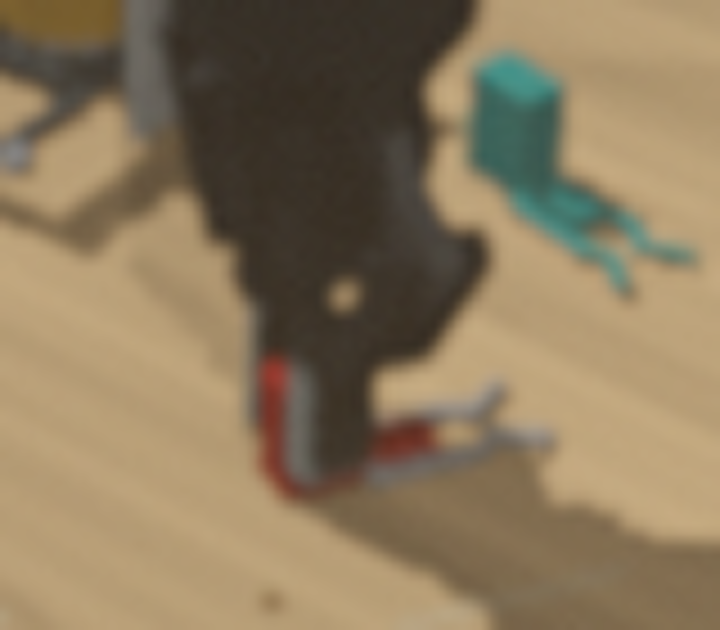

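>>> step_arm --moves "0 0 -40 0 0 0; 0 0 -80 0 0 0; 0 0 -113 0 0 0; 0 0 -113 0 0 0; 0 0 -113 0 0 0"

```text
time: 15.32
tool_pos: [442.7, -140.5, 141.9]
tcp_rot: [3.139, 0.002, 1.189]
contact_force: [0.5, 0.2, -1.3]
finger_gap: 0.178
```

Run:
```python
from h import *
go((455,30.5,140),1.671)
s=snapshot("side")
crop(s,260,170,80,70,9,"pics/s12.png")
```

```text
t 15.3167 pos [ 442.73 -140.51  141.88] rot [3.14 0.   1.19] F [ 0.47  0.19 -1.25] gap 0.17784688420559389 -> d [163.27 -52.33   1.37] w [ 0.    0.   -0.48] rows 4.111632776834717 3.8559192692399327
```

View pics/s12.png

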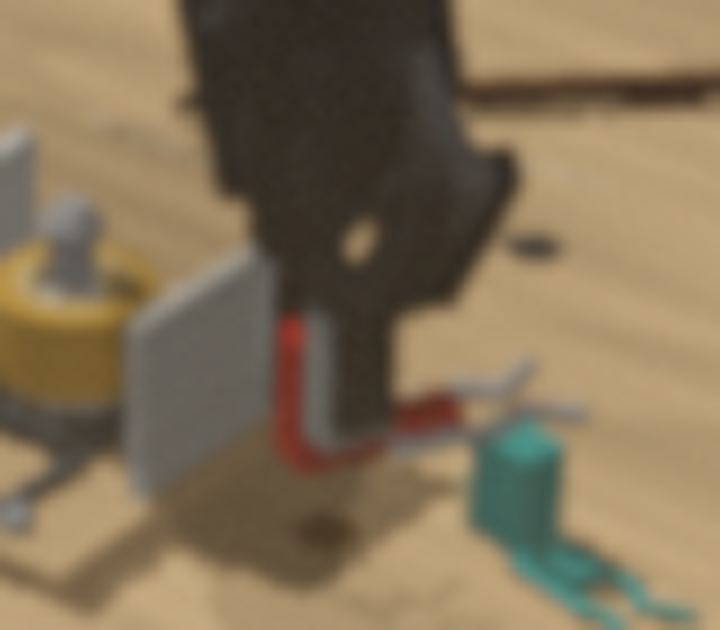

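>>> step_arm --moves "163 -52 0 0 0 -0.24; 163 -52 0 0 0 -0.24; 163 -52 0 0 0 -0.48; 163 -52 0 0 0 -0.48; 163 -52 0 0 0 -0.48; 163 -52 0 0 0 -0.48; 163 -52 0 0 0 -0.48"

```text
time: 15.95
tool_pos: [452.9, 29.8, 139.0]
tcp_rot: [-3.137, 0.003, 1.669]
contact_force: [0.6, -0.1, -1.1]
finger_gap: 0.176
```

Run:
```python
from h import *
go((455,30.5,84.5),1.671)
```

```text
t 15.95 pos [452.88  29.83 138.96] rot [-3.14  0.    1.67] F [ 0.56 -0.13 -1.1 ] gap 0.1756857949448079 -> d [ 0.64  2.43 54.44] w [-0.01  0.   -0.  ] rows 1.3070146515021874 0.047720163510346775
```

>>> step_arm --moves "0.6 2.4 20 0 0 0; 0.6 2.4 40 0 0 0; 0.6 2.4 50 0 0 0; 0.6 2.4 54 0 0 0; 0.6 2.4 54 0 0 0; 0.6 2.4 54 0 0 0"

```text
time: 16.45
tool_pos: [454.8, 29.3, 84.8]
tcp_rot: [-3.136, 0.004, 1.668]
contact_force: [1.2, 0.0, -0.8]
finger_gap: 0.175
```

Run:
```python
from h import *
go((455,30.3,84.5),1.671)
s=snapshot("side"); cv2.imwrite("pics/s13f.png",s)
crop(s,215,160,90,75,8,"pics/s13.png")
t=snapshot("top"); crop(t,240,160,60,70,8,"pics/t13.png")
```

```text
t 16.45 pos [454.79  29.34  84.82] rot [-3.14  0.    1.67] F [ 1.18  0.02 -0.76] gap 0.1745164227777905 -> d [0.94 0.31 0.32] w [-0.01  0.   -0.  ] rows 0.024830706262346992 0.061196967021324496
```

View pics/s13.png

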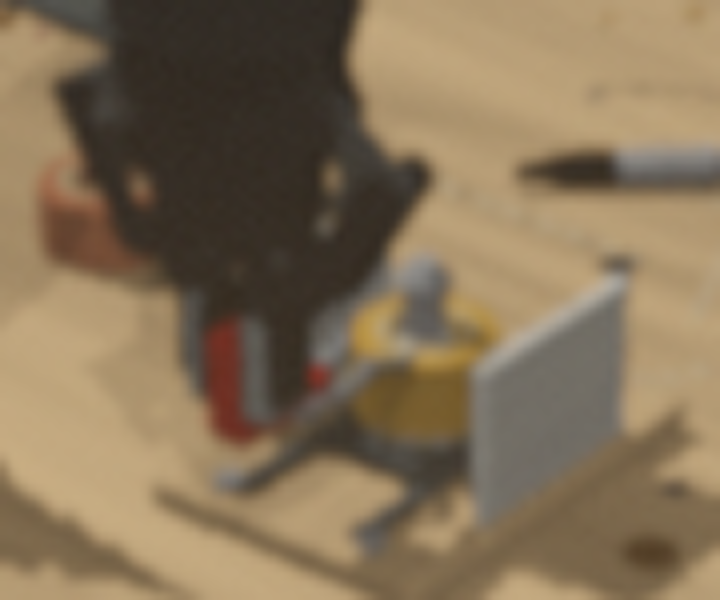

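View pics/t13.png

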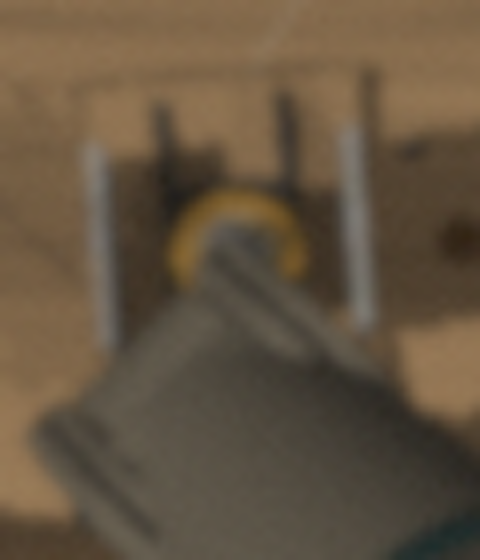

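```bash
python3 - <<'E'
from h import *
u=np.array([.995,.0998,0]);v=np.array([-.0998,.995,0])
T=np.array([454.8,29.3,0])
def f(x,y,z): return (proj("side",[T+(41+x)*u+y*v+[0,0,z]])[0]-[215,160]+.5)*8-.5
print("near tip",f(20,-12.5,60),f(20,-12.5,57.5),f(22,-12.5,60),"nose front top", f(-7.5,0,65.5), "grip corner low back", f(-54,-8,57.5))
S=np.array([545,39.3,0])
for z in (78,68,54): print(z,(proj("side",[S+[0,0,z]])[0]-[215,160]+.5)*8-.5)
print("roll top front", (proj("side",[S+[0,0,54]-25*u])[0]-[215,160]+.5)*8-.5)
E
python3 - <<'E'
import cv2
s=cv2.imread("pics/s13f.png"); cv2.imwrite("pics/s13g.png",cv2.resize(s[190:220,238:288],None,fx=16,fy=16,interpolation=cv2.INTER_CUBIC))
E
```

```text
near tip [401.72 359.89] [401.75 366.74] [405.58 357.44] nose front top [316.38 366.86] grip corner low back [241.08 457.25]
78 [425.1  263.04]
68 [425.11 290.31]
54 [425.14 328.11]
roll top front [377.81 357.91]
```

View pics/s13g.png

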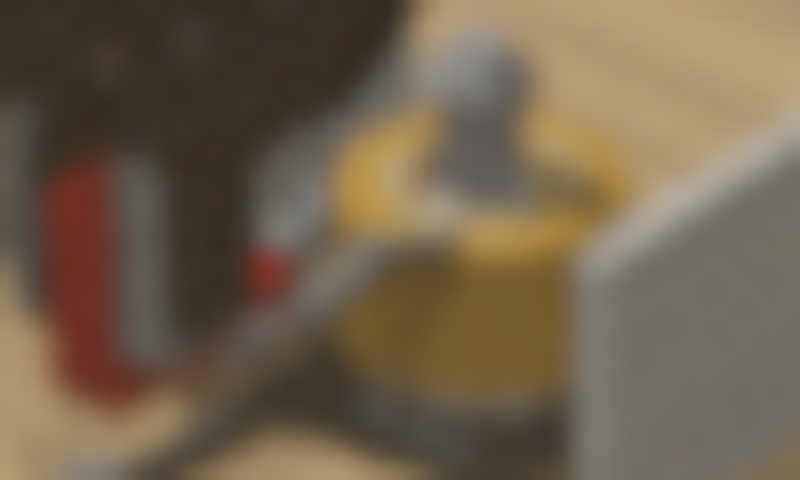

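>>> step_arm --moves "0.9 5 0.5 0 0 0; 0.9 10 0.5 0 0 0; 0.9 15 0.5 0 0 0; 0.9 20 0.5 0 0 0; 0.9 24 0.5 0 0 0; 0.9 26 0.5 0 0 0; 0.9 26 0.5 0 0 0; 0.9 26 0.5 0 0 0"

```text
time: 17.22
tool_pos: [481.0, 33.3, 84.7]
tcp_rot: [-3.137, 0.003, 1.668]
contact_force: [-0.5, -0.9, -1.1]
finger_gap: 0.174
```

Run:
```python
from h import *
D=60; go((545-.995*D,39.3-.0998*D,84.3),1.671)
s=snapshot("side"); crop(s,238,185,50,40,16,"pics/s14.png")
```

```text
t 17.2167 pos [481.03  33.35  84.72] rot [-3.14  0.    1.67] F [-0.47 -0.91 -1.05] gap 0.1744476505143645 -> d [-0.45  4.25  0.4 ] w [-0.  0. -0.] rows 0.1029859459541313 0.049074340885584364
```

View pics/s14.png

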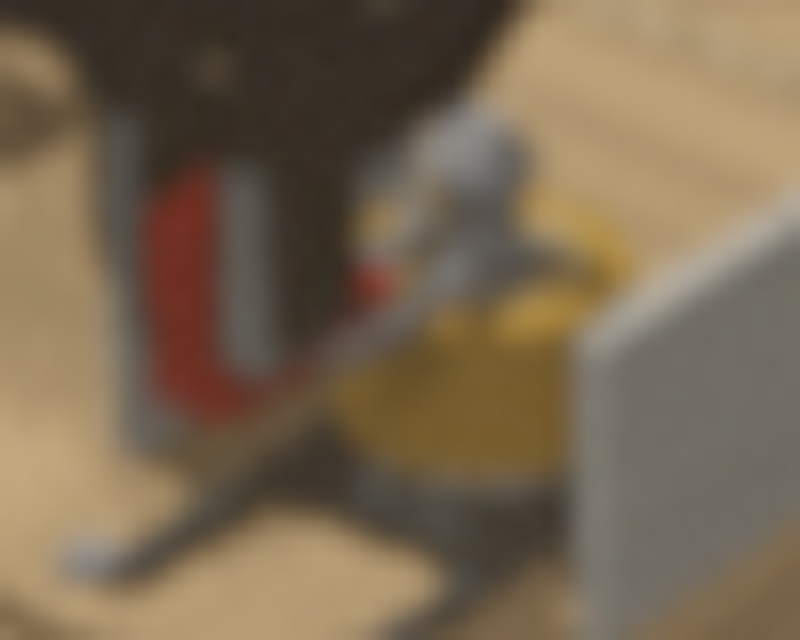

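>>> step_arm --moves "-0.3 1 0.4 0 0 0; -0.3 2 0.4 0 0 0; -0.3 3 0.4 0 0 0; -0.3 4 0.4 0 0 0; -0.3 4 0.4 0 0 0"

```text
time: 17.68
tool_pos: [484.7, 33.5, 84.2]
tcp_rot: [-3.137, 0.003, 1.669]
contact_force: [-1.3, 0.6, -0.0]
finger_gap: 0.176
```

>>> step_arm --moves "0 1 0 0 0 0; 0 2 0 0 0 0; 0 3 0 0 0 0; 0 3 0 0 0 0"

```text
time: 18.02
tool_pos: [487.0, 33.9, 84.0]
tcp_rot: [-3.135, 0.003, 1.669]
contact_force: [-3.3, 0.8, -0.6]
finger_gap: 0.177
```

>>> step_arm --moves "0 1 0 0 0 0; 0 2 0 0 0 0; 0 3 0 0 0 0; 0 3 0 0 0 0"

```text
time: 18.35
tool_pos: [490.1, 34.2, 83.9]
tcp_rot: [-3.135, 0.003, 1.669]
contact_force: [-3.4, 1.3, -0.9]
finger_gap: 0.177
```

>>> step_arm --moves "0.3 1 0 0 0 0; 0.5 2 0 0 0 0; 0.5 3 0 0 0 0; 0.5 4 0 0 0 0; 0.5 5 0 0 0 0"

```text
time: 18.77
tool_pos: [495.1, 35.2, 83.8]
tcp_rot: [-3.135, 0.003, 1.669]
contact_force: [-3.9, 0.4, -0.3]
finger_gap: 0.178
```

>>> step_arm --moves "0 1 0 0 0 0; 0 2 0 0 0 0; 0 3 0 0 0 0; 0 4 0 0 0 0; 0 5 0 0 0 0"

```text
time: 19.18
tool_pos: [500.2, 35.7, 83.9]
tcp_rot: [-3.135, 0.003, 1.669]
contact_force: [-3.7, 1.4, -0.5]
finger_gap: 0.171
```

>>> step_arm --moves "0 1 0 0 0 0; 0 2 0 0 0 0; 0 3 0 0 0 0; 0 4 0 0 0 0; 0 5 0 0 0 0"

```text
time: 19.6
tool_pos: [505.3, 36.2, 83.8]
tcp_rot: [-3.135, 0.003, 1.669]
contact_force: [-3.6, 0.9, -0.5]
finger_gap: 0.178
```

>>> step_arm --moves "0.1 1 0 0 0 0; 0.2 2 0 0 0 0; 0.2 3 0 0 0 0; 0.2 4 0 0 0 0; 0.2 5 0 0 0 0"

```text
time: 20.02
tool_pos: [510.3, 36.9, 83.8]
tcp_rot: [-3.135, 0.003, 1.669]
contact_force: [-3.0, 0.6, -0.1]
finger_gap: 0.173
```

>>> step_arm --moves "0 1 0 0 0 0; 0 2 0 0 0 0; 0 3 0 0 0 0; 0 4 0 0 0 0"

```text
time: 20.35
tool_pos: [513.5, 37.2, 83.6]
tcp_rot: [-3.133, 0.004, 1.669]
contact_force: [-6.3, 1.3, 1.5]
finger_gap: 0.179
```

>>> step_arm --moves "0 1 0 0 0 0; 0 2 0 0 0 0; 0 3 0 0 0 0; 0 4 0 0 0 0"

```text
time: 20.68
tool_pos: [514.9, 37.1, 83.0]
tcp_rot: [-3.128, 0.005, 1.669]
contact_force: [-7.8, 0.5, -0.4]
finger_gap: 0.179
```

Run:
```python
from h import *
go((515,37.2,84.3),1.671)
s=snapshot("side"); crop(s,245,175,60,45,13,"pics/s15.png")
```

```text
t 20.6833 pos [514.93  37.13  82.98] rot [-3.13  0.    1.67] F [-7.78  0.53 -0.42] gap 0.17862708855155676 -> d [ 0.05  0.06 -1.32] w [-0.01  0.01 -0.  ] rows 0.031698925087247525 0.11409201203688643
```

View pics/s15.png

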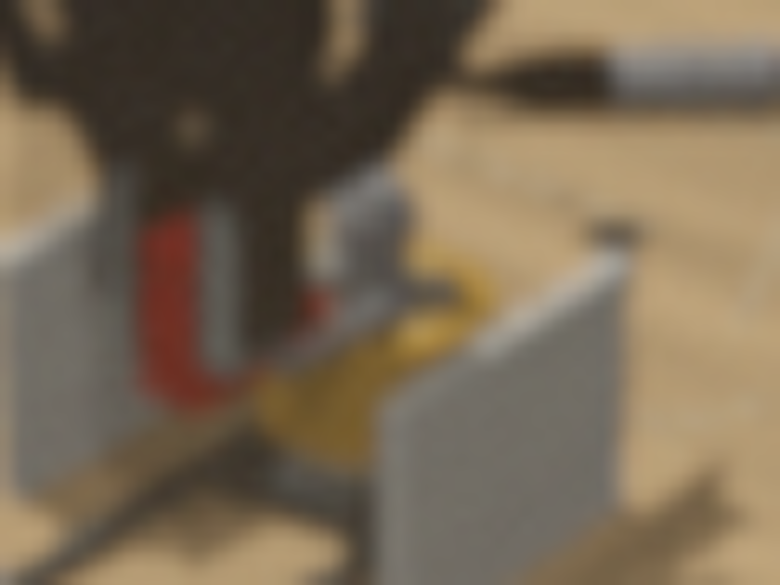

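>>> step_arm --moves "0 1.5 -0.8 -0.01 0 0; 0 3 -0.8 -0.01 0 0; 0 3.5 -0.8 -0.01 0 0; 0 4 -0.8 -0.01 0 0"

```text
time: 21.07
tool_pos: [520.0, 37.9, 83.8]
tcp_rot: [-3.14, 0.004, 1.669]
contact_force: [-0.8, 0.8, 0.2]
finger_gap: 0.178
```

>>> step_arm --moves "0 1 0 0 0 0; 0 2 0 0 0 0; 0 2 0 0 0 0"

```text
time: 21.32
tool_pos: [523.7, 38.4, 84.1]
tcp_rot: [3.14, 0.003, 1.669]
contact_force: [0.2, -0.2, -1.1]
finger_gap: 0.18
```

>>> step_arm --moves "0 1 0 0 0 0; 0 2 0 0 0 0; 0 2 0 0 0 0"

```text
time: 21.57
tool_pos: [527.1, 38.8, 84.4]
tcp_rot: [3.137, 0.003, 1.669]
contact_force: [1.8, 1.2, -0.7]
finger_gap: 0.177
```

>>> step_arm --moves "0 0 0 0 0 0"

```text
time: 21.65
tool_pos: [527.6, 38.8, 84.6]
tcp_rot: [3.136, 0.003, 1.668]
contact_force: [-0.4, 0.4, -0.6]
finger_gap: 0.18
```

Run:
```python
from h import *
go((527,38.8,84.3),1.671)
s=snapshot("side"); crop(s,245,175,60,45,13,"pics/s16.png")
go((527,38.8,84.3),1.671)
```

```text
t 21.65 pos [527.62  38.8   84.59] rot [3.14 0.   1.67] F [-0.41  0.4  -0.6 ] gap 0.18027369604851118 -> d [ 0.06 -0.62  0.29] w [ 0.01  0.   -0.  ] rows 0.016527868998670737 0.050303910009533874
t 21.7 pos [527.79  38.86  84.63] rot [3.14 0.   1.67] F [ 1.24  0.01 -1.38] gap 0.17744814048919555 -> d [ 0.02 -0.8   0.33] w [ 0.01  0.   -0.  ] rows 0.02070361152082106 0.052302957907650514
```

View pics/s16.png

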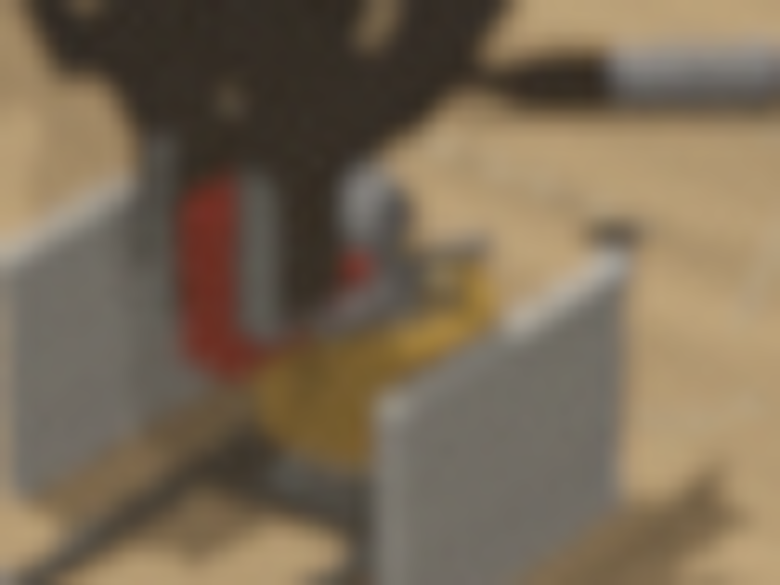

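>>> step_arm --moves "0 0.5 0.2 0 0 0; 0 1 0.2 0 0 0; 0 1 0.2 0 0 0"

```text
time: 21.95
tool_pos: [528.9, 38.9, 84.4]
tcp_rot: [3.136, 0.003, 1.668]
contact_force: [1.2, 1.3, -0.3]
finger_gap: 0.178
```

>>> step_arm --moves "0 0.5 0 0 0 0; 0 1 0 0 0 0; 0 1 0 0 0 0"

```text
time: 22.2
tool_pos: [529.3, 38.9, 84.4]
tcp_rot: [3.137, 0.003, 1.668]
contact_force: [-1.5, 0.9, 1.2]
finger_gap: 0.176
```

Contact begins. Pushing further in small increments.

>>> step_arm --moves "0 0.5 0 0 0 0; 0 1 0 0 0 0; 0 1.5 0 0 0 0; 0 1.5 0 0 0 0"

```text
time: 22.53
tool_pos: [529.5, 38.9, 84.1]
tcp_rot: [3.14, 0.003, 1.669]
contact_force: [-5.0, 1.1, 2.7]
finger_gap: 0.179
```

>>> step_arm --moves "0 0.7 0 0 0 0; 0 1.4 0 0 0 0; 0 2 0 0 0 0; 0 2 0 0 0 0"

```text
time: 22.87
tool_pos: [529.6, 38.7, 83.7]
tcp_rot: [-3.14, 0.004, 1.669]
contact_force: [-6.5, 0.4, 1.0]
finger_gap: 0.174
```

>>> step_arm --moves "0 1 -0.3 0 0 0; 0 2 -0.3 0 0 0; 0 3 -0.3 0 0 0; 0 3.5 -0.3 0 0 0; 0 3.5 -0.3 0 0 0"

```text
time: 23.28
tool_pos: [529.9, 38.7, 83.6]
tcp_rot: [-3.133, 0.005, 1.669]
contact_force: [-10.8, 0.6, 7.1]
finger_gap: 0.175
```

>>> step_arm --moves "0 1 -0.6 -0.006 0 0; 0 2 -0.8 -0.008 0 0; 0 3 -0.8 -0.008 0 0; 0 3.8 -0.8 -0.008 0 0; 0 3.8 -0.8 -0.008 0 0"

```text
time: 23.7
tool_pos: [529.9, 38.7, 83.9]
tcp_rot: [-3.134, 0.007, 1.669]
contact_force: [-11.8, 1.2, 6.4]
finger_gap: 0.176
```

>>> step_arm --moves "0 0 0 0 0 0; 0 0 0 0 0 0; 0 0 0 0 0 0"

```text
time: 23.95
tool_pos: [529.7, 38.7, 83.7]
tcp_rot: [-3.133, 0.007, 1.669]
contact_force: [-4.0, -0.1, 0.9]
finger_gap: 0.179
```

Run:
```python
from h import *
go((530,38.8,84.3),1.671)
s=snapshot("side"); crop(s,245,175,60,45,13,"pics/s17.png")
```

```text
t 23.95 pos [529.75  38.67  83.73] rot [-3.13  0.01  1.67] F [-4.   -0.06  0.86] gap 0.1789266213670131 -> d [ 0.1   0.26 -0.57] w [-0.01  0.01 -0.  ] rows 0.015321933354517406 0.08693334467491784
```

View pics/s17.png

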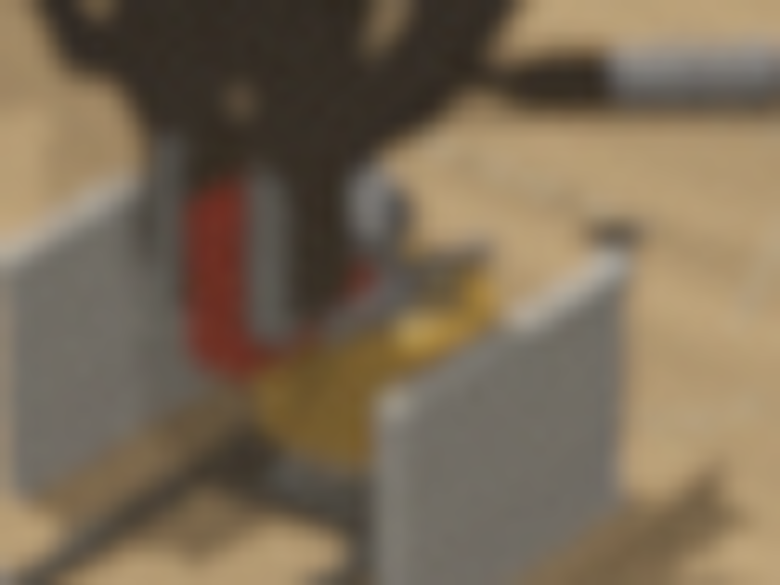

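>>> step_arm --moves "0 0.3 1 -0.004 0 0; 0 0.3 1.5 -0.008 0 0; 0 0.3 1.5 -0.008 0 0"

```text
time: 24.25
tool_pos: [529.6, 38.5, 82.1]
tcp_rot: [-3.141, 0.007, 1.669]
contact_force: [-5.6, 1.6, 0.5]
finger_gap: 0.179
```

>>> step_arm --moves "0 0 0 0 0 0; 0 0 0 0 0 0; 0 0 0 0 0 0; 0 0 0 0 0 0; 0 0 0 0 0 0" --grip 0.6

```text
time: 24.67
tool_pos: [530.4, 38.5, 82.3]
tcp_rot: [3.141, 0.007, 1.669]
contact_force: [0.5, -0.3, -0.6]
finger_gap: 0.401
```

>>> step_arm --moves "0 0 -15 0 0 0; 0 0 -40 0 0 0; 0 0 -80 0 0 0; 0 0 -120 0 0 0; 0 0 -120 0 0 0; 0 0 -120 0 0 0"

```text
time: 25.17
tool_pos: [532.1, 39.6, 204.7]
tcp_rot: [3.135, 0.007, 1.668]
contact_force: [-0.2, -1.2, -0.5]
finger_gap: 0.398
```

Run:
```python
from h import *
go((440,-100,250),1.671)
s=snapshot("side"); crop(s,245,175,60,45,13,"pics/s18.png")
```

```text
t 25.1667 pos [532.1   39.58 204.71] rot [3.14 0.01 1.67] F [-0.15 -1.17 -0.46] gap 0.3977783767185533 -> d [-130.26 -104.98  -45.01] w [ 0.01  0.01 -0.  ] rows 4.154628271097735 0.0787424889146396
```

View pics/s18.png

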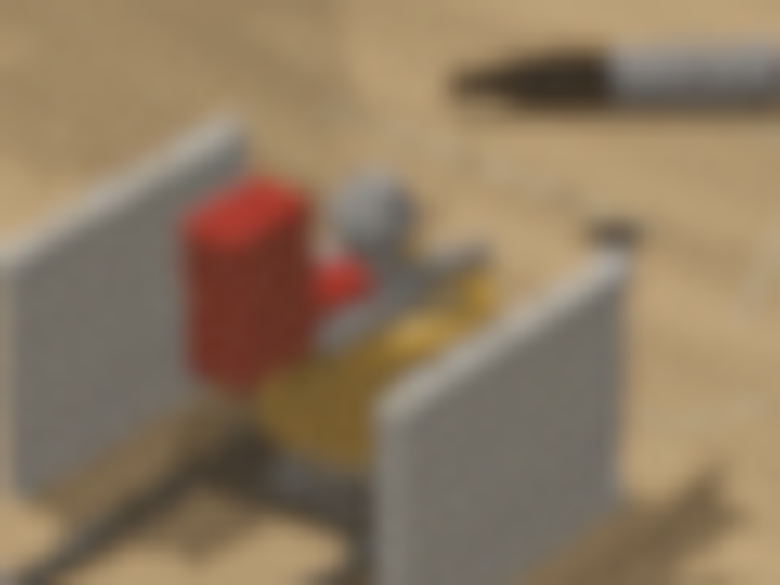

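>>> step_arm --moves "-130 -105 -45 0 0 0; -130 -105 -45 0 0 0; -130 -105 -45 0 0 0; -130 -105 -45 0 0 0; -130 -105 -45 0 0 0; -130 -105 -45 0 0 0; -130 -105 -45 0 0 0"

```text
time: 25.8
tool_pos: [438.6, -100.2, 248.0]
tcp_rot: [3.14, 0.007, 1.667]
contact_force: [0.4, 0.5, -0.3]
finger_gap: 0.397
```

Run:
```python
from h import *
s=snapshot("side"); t=snapshot("top"); cv2.imwrite("pics/t19f.png",t); cv2.imwrite("pics/s19f.png",s)
crop(t,245,160,50,50,12,"pics/t19.png")
```

```text
(no output)
```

View pics/t19.png

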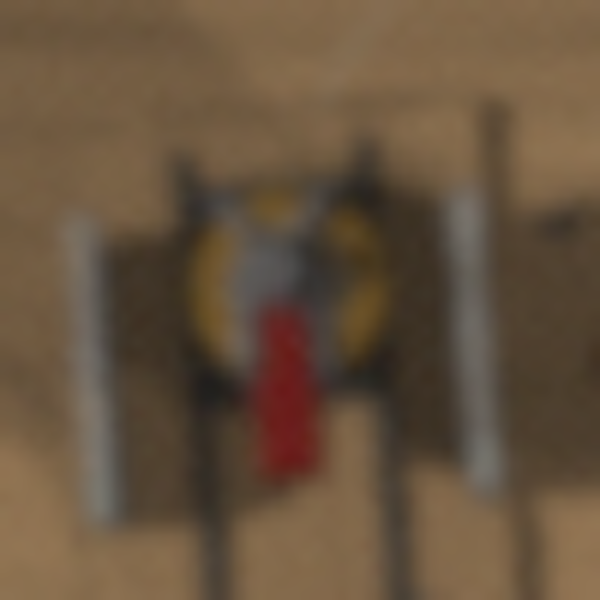

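View pics/s19f.png

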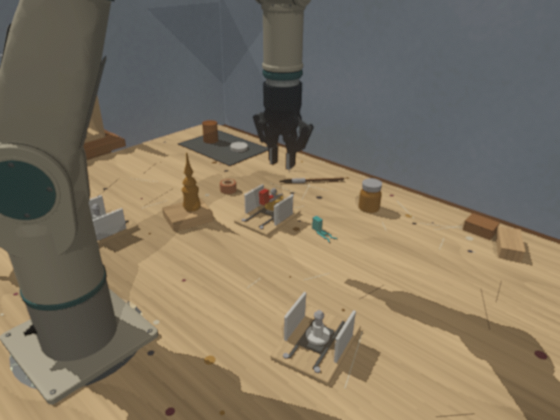

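View pics/t19f.png

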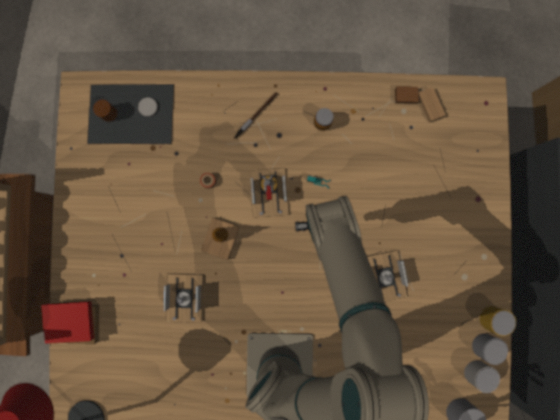

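Run:
```python
from h import *
P=lambda u,v:((u+.5)/12-.5+245,(v+.5)/12-.5+160)
h=onz("top",P(272,264),76); g=onz("top",P(290,474),90); g2=onz("top",P(252,0),90)
ro=onz("top",P(288,285),54)
print("head",h,"grip back",g,"dist",np.linalg.norm((g-h)[:2]),"roll",ro)
im=cv2.imread("pics/t19f.png"); hs=cv2.cvtColor(im,cv2.COLOR_BGR2HSV)[185:212,255:285]
c=cv2.resize(im[160:210,245:295],None,fx=12,fy=12,interpolation=cv2.INTER_CUBIC); q=cv2.cvtColor(c,cv2.COLOR_BGR2HSV)
m=cv2.inRange(q,(0,140,60),(8,255,255))|cv2.inRange(q,(172,140,60),(180,255,255)); print(cv2.boundingRect(m))
a,b=onz("top",P(282,300),64),onz("top",P(290,474),92); print(a,b)
```

```text
head [573.31  45.83  76.  ] grip back [519.01  40.07  90.  ] dist 54.60835091606605 roll [570.44  42.26  54.  ]
(251, 315, 70, 169)
[565.48  43.47  64.  ] [518.86  40.02  92.  ]
```

```bash
python3 -c "
from h import *
print(r.hand_in())"
```

```text
the job is handed in; nothing more can be done
None
```

The gold roll is on the far stand's spindle and locked there with the red-grip steel clip. I let go of both and handed the job in at about 26 s of the 61 s allowed.

- **Roll:** it sits fully down. The highest reading on it was about 11 N, when it met the flange.
- **Clip:** the spindle slid about 25 mm to its stop at 3 to 4 N. The force then rose to about 8 N, dropped to under 1 N as the clip snapped past the shank, and rose steeply with no further travel.
- **Peak force:** the hardest push on the clip read about 12 N along the slide, or 13.5 N in total, against the 20 N limit. About 7 N of that was vertical.
- **Final views:** in the top view the back of the grip is 54.6 mm from the spindle axis, against 54 mm nominal when home. The copper roll, finial, jar, brush and turquoise clip look to be where they started, and the robot touches nothing.
- **What disagreed:** the two cameras differed by about 3 to 4 mm in x and y on the spindle's position. I used the mean and checked it against the held roll. The released clip seems to tilt slightly towards its grip, but it stays in the groove.

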